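# Clear the carving ledge: sort sticks, heads and plumb bob

## Task

Tidy the ledge by putting each kind where it belongs: lay both bamboo burnishing sticks flat on the floor of the shallow undivided tray, side by side and not one on the other; stand the two carved puppet heads upright on their necks in the divided box, one in each bay; and stand the brass plumb bob on its cap, point up, on the floor of the aluminium bowl. Leave the half-carved farmer figure standing undisturbed, and let go of everything.

Things in the scene. Friction and masses are not known exactly. Their poses are not given: they have to be found in the camera images.
- stick_a: split-bamboo burnishing stick, a straight yellow-brown bar 130 x 16 x 12 mm with three dark node rings, 30 g, lying flat on the ledge. Origin at its centre (6 mm above the ledge); x runs along its length, z up.
- stick_b: split-bamboo burnishing stick, a straight yellow-brown bar 130 x 16 x 12 mm with three dark node rings, 30 g, lying flat on the ledge. Origin at its centre (6 mm above the ledge); x runs along its length, z up; the twin of stick_a.
- head_a: puppet head in unpainted fig wood, 71 mm tall, 50 g, standing on its flat round neck: neck 30 mm across up to height 16, then a round head, straight-sided and 42 mm across from height 34 to 46 (grip there), then a dome with a topknot; small nose on the -x side, ears at +-y. Origin at the centre of the neck's underside, z up.
- head_b: puppet head in unpainted fig wood, 71 mm tall, 50 g, standing on its flat round neck: neck 30 mm across up to height 16, then a round head, straight-sided and 42 mm across from height 34 to 46 (grip there), then a dome with a topknot; small nose on the -x side, ears at +-y. Origin at the centre of the neck's underside, z up; the twin of head_a.
- bob: brass plumb bob, 82 mm tall, about 0.36 kg, standing on its flat round cap with the point up. Cap 32 mm across, 8 mm high; plain round body 34 mm across from height 13 to 46 (grip there); cone to the point above. Origin at the centre of the cap's underside, z up through the point.
- stick_tray: shallow undivided wooden tray fixed to the ledge, outside 120 (x) x 210 (y) x 20 mm high, walls 6 mm, floor 5 mm thick (inside 108 x 198 mm). Origin at the centre of its underside; y along its length, z up.
- head_box: dark wooden box fixed to the ledge, parted by a cross wall at y = 0 into two equal bays: outside 100 (x) x 180 (y) x 30 mm high, walls and cross wall 6 mm, floor 6 mm thick. Each bay is 88 (x) x 81 (y) mm inside, centred at y = +43.5 or -43.5 mm. Origin at the centre of its underside, z up.
- bowl: plain aluminium bowl, loose, 0.35 kg, 42 mm high, 164 mm across the rim, flat round foot 116 mm across, wall 3 mm, flat inner floor 110 mm across and 4 mm above the ledge. Origin at the centre of its underside, z up.
- farmer: bystander: half-carved farmer figure in fig wood with a conical hat, loose, standing, 160 mm tall, 80 mm across the hat, base 68 mm across. Origin at the centre of its underside, z up. Not to be disturbed.
Mind the look-alikes: they are no part of the job. Leave any orange or white look-alike of the stick_b alone. Leave any purple look-alike of the head_a alone.

How it is judged:
By the outcome, as a careful person would: the job done as asked, in the order asked, and still so for the second after the job is handed in, with the robot touching nothing.
It also fails if it takes over 131 s, if anything falls off the work surface, if the arm or the gripper's body presses on something with over 40 N, if the wrist force passes 120 N, or if a joint passes its speed limit or range.

## Robot

A 6-joint arm with a two-finger parallel gripper is mounted at the origin on the work surface. World frame = base frame: x ahead of the robot, y to its left, z up, the work surface at z = 0. Lengths are in m, angles in rad, forces in N, time in s.
With the tool pointing down it reaches from about 0.35 to 0.85 m from the base axis. Payload 8.1 kg.
Tool frame: the origin (TCP) lies midway between the tips of the shut fingers; the grasp point (between the pads) lies 19 mm behind it; z points along the fingers, y is the direction in which the jaws open and shut (so a half turn about z gives the same grasp; the last joint's range is limited). The gripper opens to 85 mm and grips with 20 to 120 N. Pads are 22 mm wide; open, the fingers measure 114 mm over their backs; the gripper's body (76 mm by 85 mm) begins 54 mm behind the grasp point. The pads swing forward as they close: fully open they stand 13 mm farther back than shut.
Start: joints at [-1.353, 0.13, 1.488, -0, 1.523, -0.085], TCP at [0.179, -0.573, 0.231] pointing down, gripper open.
Joint ranges: [-2.96, 2.96], [-0.89, 2.26], [0.02, 2.5], [-1.34, 4.48], [0, 2.73], [-2.66, 2.66]. Speed limits (rad/s): [2.39, 2.39, 2.79, 3.14, 3.14, 3.14].

## Interface

Orientations are given as a rotation vector (axis times angle).
In Python, from station import bot gives the robot as it stands. The module is installed in compiled form; this text tells all that it offers.
- The arm moves only by the shell command python3 -m inch 'ROWS'. ROWS is JSON, a list of rows, each a list of 5 numbers: the shift along the tool's x, y, z in mm, then the turn about the tool's z in rad, then the opening, from 0 (shut) to 1 (fully open). In form: [[tx, ty, tz, twist, jaw], ...]. A call has 1 to 8 rows; each row is the pose to reach, as a shift and turn from the pose commanded when the call began, along the tool's axes at that moment; what a row does not reach only later rows make up. A row lasts 1/10 s, in which the tool goes at most 50 mm and 8.59 degrees, less where a joint would pass 70% of its speed; a pose out of reach is approached as far as the arm can. A call with a gripper value outside its range is refused whole. The fingers move at their own pace and stop on an object; the grip force is fixed at half the most. Time passes only in rows, so rows that repeat a pose let the fingers close. It gives the time, the measured TCP pose, the force and the opening at its end, in the units of the state.
- bot.get_obs(): the state, without advancing time (a new reading comes with each control period).
- bot.camera(name): name is "side" or "top" or "wrist"; returns (picture, depth): 400x640x3 uint8, blue, green, red; 400x640 float32, m along the optical axis (not along the pixel's ray), 0 where there is no reading.
- bot.get_calibration(name): a dict with "vfov" (degrees; the focal length in pixels is half the picture's height over the tangent of half this angle, whatever the lens; pixels are square), "cx", "cy" (the principal point, pixels), "dist" ([k1, k2, p1, p2, k3] as OpenCV has them; the pictures are not rectified), "xyz" and "orientation" of the camera in the world. Camera axes: x right, y up, looking along -z (the intrinsics and any distortion apply to the point x, -y, -z); pixel columns grow to the right and rows downward; lengths in m; the calibration is good to about 2 mm. A picture is of the moment at which its call begins: read the wrist's pose just before it. get_calibration takes no time and is no camera call; for the wrist camera it gives the pose at the moment of the call.
- bot.finish_job(): hands the job in, once; it reports no verdict.
The state is a dict: "time_s": time; "joints": joint angles; "qvel": joint speeds; "tau": joint torques, N m; "eef_pos": TCP position; "ee_rot": TCP orientation; "ft_force": force on the tool from outside, world axes, zero at the start; "torque": the same for the moment, N m; "opening": opening from 0.0 (shut) to 1.0 (fully open).
Only numpy, scipy, OpenCV 4.12 (cv2) and the standard library are available. Lean on these libraries where they do the work, as an engineer would, in place of code of your own. Each camera call takes 0.05 s, during which the arm holds its last target.

## Working session

There is one attempt and no reset: what is moved stays moved. The work goes in short steps, Python scripts to look and compute and a shell command to move; the robot and the scene stay as the last step left them, time stands still between calls to the robot, and variables do not carry over. Pictures are saved under pics/ and viewed, and the job is handed in when it is done.

```bash
ls; mkdir -p pics; python3 - <<'E'
from station import bot
import cv2
o=bot.get_obs();print(o)
for n in("side","top","wrist"):
    print(n,bot.get_calibration(n))
    p,d=bot.camera(n);cv2.imwrite(f"pics/{n}0.png",p)
    import numpy as np;np.save(f"pics/{n}0.npy",d)
E
```

```text
pics
{'time_s': 0.0, 'joints': array([-1.35340473e+00,  1.31168078e-01,  1.48926923e+00, -2.79959058e-05,
        1.52299729e+00, -8.53758535e-02]), 'qvel': array([ 0.00011334, -0.00039039,  0.00025892, -0.00078049, -0.00119286,
        0.00054637]), 'tau': array([ 1.13638635e-03, -5.69399250e+01, -5.00548482e+01, -1.18081466e-04,
        1.47816871e-02,  4.76972582e-05]), 'eef_pos': array([ 0.17880511, -0.57216675,  0.23024582]), 'ee_rot': array([-3.10384794e+00, -4.73496798e-01,  2.34534081e-04]), 'ft_force': array([-0.03275739,  0.19714972,  0.25548152]), 'torque': array([ 0.02641889, -0.06982182,  0.01206593]), 'opening': 1.0002856926741974}
side {'vfov': 46.443959554381834, 'cx': 315.847213001104, 'cy': 191.14390611870985, 'dist': array([-0.04104687,  0.        ,  0.        ,  0.        ,  0.        ]), 'xyz': array([-0.13210766,  0.73921986,  0.82997667]), 'orientation': array([ 0.37387501, -1.07724821, -2.25797635])}
top {'vfov': 57.23117434921331, 'cx': 317.88881931192617, 'cy': 205.40658750312198, 'dist': array([-0.06980023,  0.        ,  0.        ,  0.        ,  0.        ]), 'xyz': array([ 0.29763179, -0.04065501,  0.9934868 ]), 'orientation': array([ 0.14670715, -0.16246388, -1.56078382])}
wrist {'vfov': 60.439669248086126, 'cx': 319.98807389928186, 'cy': 197.93253871432643, 'dist': array([-0.02405584,  0.        ,  0.        ,  0.        ,  0.        ]), 'xyz': array([ 0.25502549, -0.54822463,  0.37252248]), 'orientation': array([-0.27407997,  0.20434053, -1.25602675])}
```

View pics/top0.png

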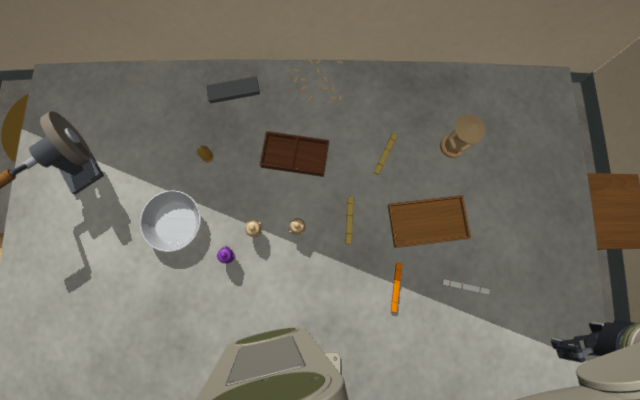

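View pics/side0.png

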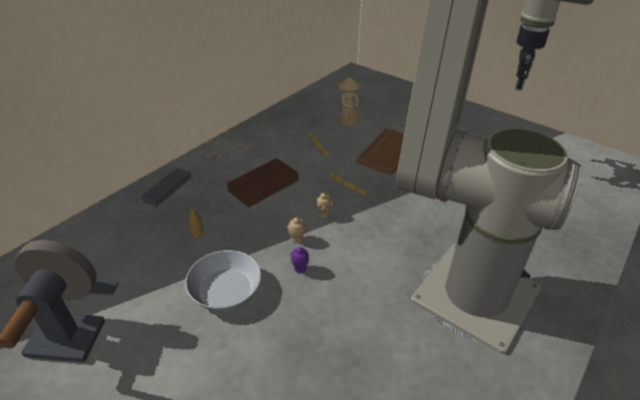

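View pics/wrist0.png

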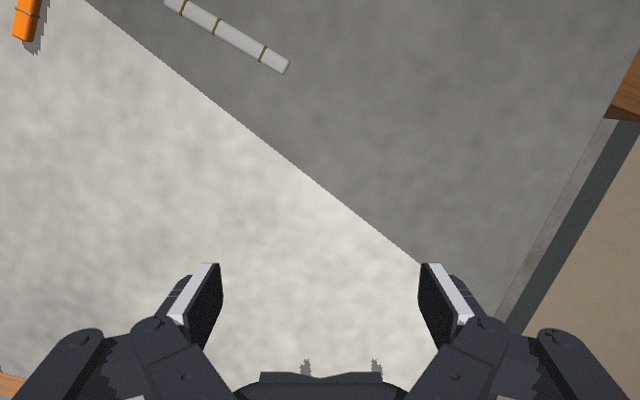

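The top view shows these candidates:
- **Sticks:** yellow-brown at (386,153) and (350,220). The look-alikes are orange at (397,288) and white at (466,287).
- **Heads:** fig wood at (254,228) and (297,226). The purple look-alike is at (226,256).
- **Bob:** (205,153).
- **Bowl, box and tray:** bowl (170,221), box (295,154), tray (429,221).
- **Farmer:** (461,140).

Next I'll check enlarged crops.

```bash
python3 - <<'E'
import cv2
p=cv2.imread("pics/top0.png")
c=p[120:280,330:490];cv2.imwrite("pics/cropA.png",cv2.resize(c,None,fx=3.75,fy=3.75,interpolation=cv2.INTER_CUBIC))
c=p[120:280,130:340];cv2.imwrite("pics/cropB.png",cv2.resize(c,None,fx=3.75,fy=3.75,interpolation=cv2.INTER_CUBIC))
E
cat > h.py <<'E'
import numpy as np,cv2
from scipy.spatial.transform import Rotation as R
from station import bot
def K(c):
    f=200/np.tan(np.radians(c["vfov"])/2)
    return np.array([[f,0,c["cx"]],[0,f,c["cy"]],[0,0,1.]])
def pix2w(c,uv,z):
    uv=np.array(uv,float).reshape(-1,1,2)
    n=cv2.undistortPoints(uv,K(c),c["dist"]).reshape(-1,2)
    d=np.c_[n[:,0],-n[:,1],-np.ones(len(n))]@R.from_rotvec(c["orientation"]).as_matrix().T
    z=np.broadcast_to(z,len(n))
    return c["xyz"]+d*((z-c["xyz"][2])/d[:,2])[:,None]
def w2pix(c,P):
    P=np.atleast_2d(np.array(P,float))
    q=(P-c["xyz"])@R.from_rotvec(c["orientation"]).as_matrix()
    q=q*[1,-1,-1]
    return cv2.projectPoints(q.reshape(-1,1,3),np.zeros(3),np.zeros(3),K(c),c["dist"])[0].reshape(-1,2)
def cloud(c,d):
    v,u=np.mgrid[0:400,0:640]
    n=cv2.undistortPoints(np.c_[u.ravel(),v.ravel()].astype(float).reshape(-1,1,2),K(c),c["dist"]).reshape(400,640,2)
    q=np.dstack([n[...,0]*d,-n[...,1]*d,-d])
    return q@R.from_rotvec(c["orientation"]).as_matrix().T+c["xyz"]
def grip():
    o=bot.get_obs(); M=R.from_rotvec(o["ee_rot"]).as_matrix()
    return o["eef_pos"],M
def rel(x,y,z,yaw=None):
    "tool shift mm to put TCP at x,y,z ; twist to bring the jaw (y) axis to world yaw (mod pi)"
    p,M=grip(); s=M.T@(np.array([x,y,z])-p)*1000
    t=None
    if yaw is not None:
        a=np.arctan2(M[1,1],M[0,1]); t=-((yaw-a+np.pi/2)%np.pi-np.pi/2)
    return s.round(1),t
E
```

```text
(no output)
```

View pics/cropA.png

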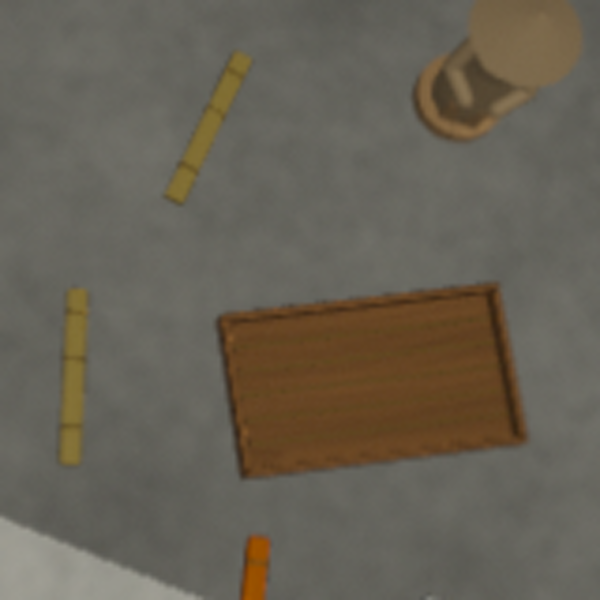

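View pics/cropB.png

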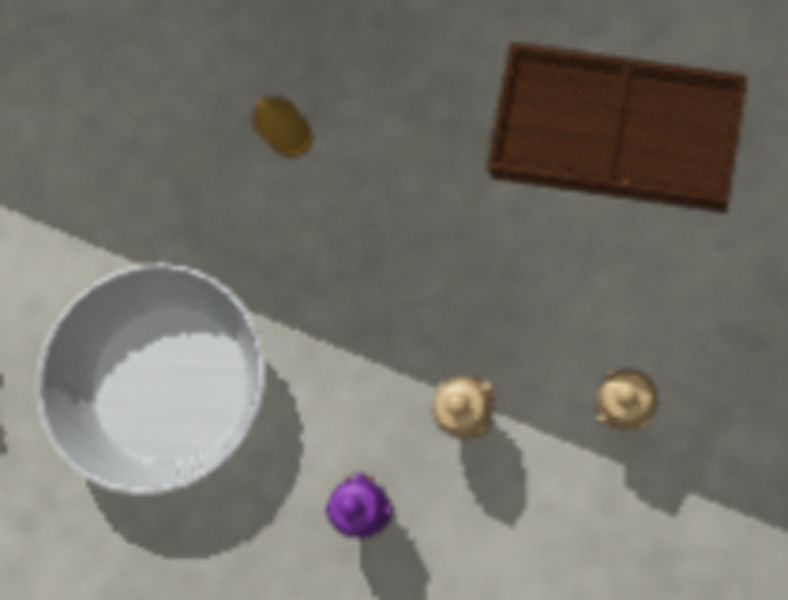

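```bash
python3 - <<'E'
from h import *
np.set_printoptions(precision=4,suppress=True)
c=bot.get_calibration("top"); C=cloud(c,np.load("pics/top0.npy"))
A=lambda l:(np.array(l,float)+.5)/3.75-.5+[330,120]
B=lambda l:(np.array(l,float)+.5)/3.75-.5+[130,120]
for n,e,z in(("s1",[[243,53],[174,203]],.012),("s2",[[77,290],[70,465]],.012)):
    w=pix2w(c,A(e),z);d=w[0]-w[1];print(n,w.mean(0),np.linalg.norm(d),"dir",np.degrees(np.arctan2(d[1],d[0])))
for n,w in(("tray",pix2w(c,A([[219,316],[498,284],[526,439],[243,478]]),.02)),("box",pix2w(c,B([[512,43],[746,75],[727,211],[489,175]]),.03))):
    print(n,w.mean(0),[np.linalg.norm(w[i]-w[i-1]).round(4) for i in range(4)])
    for i in range(4):
        d=w[i]-w[i-1];print("  ",np.degrees(np.arctan2(d[1],d[0])),w[i][:2])
w=pix2w(c,B([[152,378],[40,378],[264,378]]),.042);print("bowl",w)
for n,l in(("h1",[463,405]),("h2",[627,398]),("bob",[285,127])):
    u,v=B(l); X=C[int(v)-14:int(v)+15,int(u)-14:int(u)+15].reshape(-1,3)
    for lo,hi in((.012,.03),(.034,.046),(.03,.1)):
        Y=X[(X[:,2]>lo)&(X[:,2]<hi)]
        print(n,lo,len(Y),Y.mean(0),Y.min(0),Y.max(0))
# far things
for nm,(u0,u1,v0,v1) in dict(farmer=(435,490,110,165),s1=(372,400,130,177),s2=(343,357,195,246),bowl=(135,205,187,255)).items():
    X=C[v0:v1,u0:u1].reshape(-1,3);Y=X[X[:,2]>.006];print(nm,Y.min(0),Y.max(0),Y.mean(0))
E
```

```text
s1 [ 0.6443 -0.2404  0.012 ] 0.13236560472534367 dir -25.361756453881334
s2 [ 0.4536 -0.1354  0.012 ] 0.12833348800630995 dir -3.0015947180618503
tray [ 0.4518 -0.3519  0.02  ] [np.float64(0.1181), np.float64(0.2102), np.float64(0.1153), np.float64(0.2096)]
   6.482021105743973 [ 0.4972 -0.2411]
   -83.09174214292797 [ 0.5225 -0.4498]
   -173.83664630708418 [ 0.4078 -0.4622]
   97.67120952513719 [ 0.3798 -0.2544]
box [0.6372 0.0151 0.03  ] [np.float64(0.1039), np.float64(0.1764), np.float64(0.106), np.float64(0.176)]
   -7.37248275390181 [0.7014 0.0956]
   -97.93328295101747 [ 0.6771 -0.0791]
   172.34896502534372 [ 0.5721 -0.065 ]
   81.39414309770441 [0.5984 0.1089]
bowl [[0.4449 0.3407 0.042 ]
 [0.4442 0.4218 0.042 ]
 [0.4455 0.2606 0.042 ]]
h1 0.012 1 [0.4125 0.1031 0.0266] [0.4125 0.1031 0.0266] [0.4125 0.1031 0.0266]
h1 0.034 22 [0.4216 0.111  0.0427] [0.405  0.0987 0.0356] [0.4444 0.1355 0.0456]
h1 0.03 212 [0.4232 0.1163 0.0555] [0.4047 0.0978 0.0334] [0.4444 0.1366 0.0727]<stdin>:17: RuntimeWarning: Mean of empty slice.
  ret = um.true_divide(
Traceback (most recent call last):
ValueError: zero-size array to reduction operation minimum which has no identity
```

```bash
python3 - <<'E'
from h import *
print(rel(.4536,-.1354,.13,np.radians(-93)))
E
```

```text
(array([ 392.5, -335. ,  101. ]), np.float64(0.35514194390770526))
```

```bash
python3 -m inch '[[38,-32,0,0.1,1],[76,-65,0,0.2,1],[114,-97,0,0.3,1],[152,-130,0,0.355,1],[190,-162,0,0.355,0.6],[228,-195,0,0.355,0.6],[266,-227,20,0.355,0.6],[304,-260,40,0.355,0.6]]'
python3 - <<'E'
from h import *
print(rel(.4536,-.1354,.13,np.radians(-93)))
E
```

```text
time_s: 0.95
eef_pos: [0.3887, -0.2387, 0.1944]
ee_rot: [3.139, -0.082, 0.003]
ft_force: [0.5, -0.8, 0.3]
opening: 0.601
(array([  59.3, -106.6,   64.4]), np.float64(8.667570340170627e-05))
```

```bash
python3 -m inch '[[30,-40,15,0,0.4],[58,-80,35,0,0.4],[59,-107,64,0,0.4],[59,-107,64,0,0.4],[59,-107,64,0,0.4]]'
python3 - <<'E'
from h import *
c=bot.get_calibration("wrist");p,d=bot.camera("wrist");cv2.imwrite("pics/w1.png",p);np.save("pics/w1.npy",d)
print(c,grip()[0])
print(w2pix(c,[[.4536,-.1354,.012]]))
print(rel(.4536,-.1354,.002,np.radians(-93)))
E
```

```text
time_s: 1.45
eef_pos: [0.4514, -0.1355, 0.1292]
ee_rot: [-3.14, 0.079, 0.004]
ft_force: [0.2, -0.4, -0.1]
opening: 0.401
{'vfov': 60.439669248086126, 'cx': 319.98807389928186, 'cy': 197.93253871432643, 'dist': array([-0.02405584,  0.        ,  0.        ,  0.        ,  0.        ]), 'xyz': array([ 0.53148513, -0.13941797,  0.27124587]), 'orientation': array([-0.24766364,  0.2613289 , -1.60512503])} [ 0.45214417 -0.13664669  0.13048296]
[[320.02399554 187.63852809]]
(array([  1.4,  -1.4, 128.5]), np.float64(0.0009411454887420234))
```

View pics/w1.png

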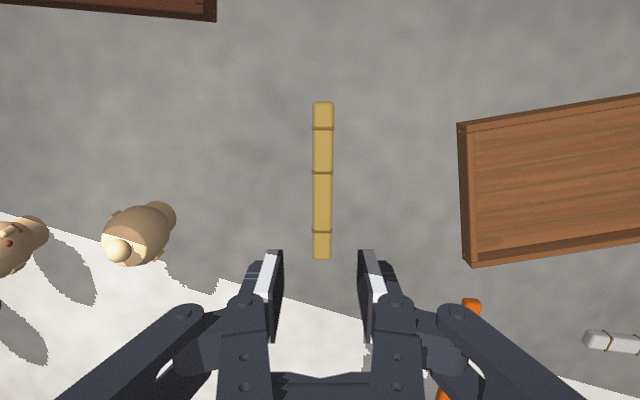

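```bash
python3 - <<'E'
from h import *
c=bot.get_calibration("wrist")
w=pix2w(c,[[323,102],[321.5,259],[312.5,180],[332.5,180]],.012);print(w, np.degrees(np.arctan2(*(w[0]-w[1])[1::-1])))
t=pix2w(c,[[457.5,123],[471,268]],.02);print(t)
print(rel(*w[:2].mean(0)[:2],.002,np.radians(-93)))
E
```

```text
[[ 0.51949236 -0.14216444  0.012     ]
 [ 0.39089908 -0.134644    0.012     ]
 [ 0.46073937 -0.13104491  0.012     ]
 [ 0.45993298 -0.14674717  0.012     ]] -3.346982414914729
[[ 0.50039047 -0.23898561  0.02      ]
 [ 0.38009748 -0.25930266  0.02      ]]
(array([  3.2,   1.6, 128.5]), np.float64(0.0009411454887420234))
```

```bash
python3 -m inch '[[3,1.6,45,0.006,0.4],[3,1.6,90,0.006,0.4],[3,1.6,115,0.006,0.4],[3,1.6,128,0.006,0.4],[3,1.6,128,0.006,0.4],[3,1.6,128,0.006,0],[3,1.6,128,0.006,0],[3,1.6,128,0.006,0]]'; python3 -m inch '[[0,0,0,0,0],[0,0,0,0,0],[0,0,-20,0,0],[0,0,-60,0,0],[0,0,-60,0,0]]'
```

```text
time_s: 2.3
eef_pos: [0.457, -0.1393, 0.0046]
ee_rot: [3.138, -0.091, 0.006]
ft_force: [-0.9, -1.0, 6.6]
opening: 0.164
time_s: 2.8
eef_pos: [0.4594, -0.1399, 0.0687]
ee_rot: [3.137, -0.091, 0.015]
ft_force: [1.2, -0.1, 0.8]
opening: 0.163
```

```bash
python3 - <<'E'
from h import *
print(rel(.428,-.3547,.09,np.radians(6.7)))
E
```

```text
(array([-18.7, 216.3, -20.7]), np.float64(1.395872974219933))
```

```bash
python3 -m inch '[[-3,30,-20,0.14,0],[-6,60,-20,0.28,0],[-9,90,-20,0.42,0],[-12,120,-20,0.56,0],[-15,150,-20,0.7,0],[-18,180,-20,0.84,0],[-18.7,205,-20,0.98,0],[-18.7,216,-20,1.12,0]]';python3 -m inch '[[0,0,0,0.14,0],[0,0,0,0.276,0],[0,0,0,0.276,0],[0,0,0,0.276,0]]'
python3 - <<'E'
from h import *
c=bot.get_calibration("wrist");p,d=bot.camera("wrist");cv2.imwrite("pics/w2.png",p)
print(rel(.428,-.3547,.01,np.radians(6.7)))
import json;json.dump({k:np.array(v).tolist() for k,v in c.items()},open("pics/w2.json","w"))
E
```

```text
time_s: 3.6
eef_pos: [0.4237, -0.3553, 0.0832]
ee_rot: [2.605, -1.755, 0.003]
ft_force: [0.6, 0.4, 0.0]
opening: 0.163
time_s: 4.0
eef_pos: [0.4241, -0.3529, 0.0827]
ee_rot: [2.352, -2.083, 0.001]
ft_force: [0.4, 0.8, -0.5]
opening: 0.162
(array([ 2.3, -3.7, 72.6]), np.float64(0.003695321912735139))
```

View pics/w2.png

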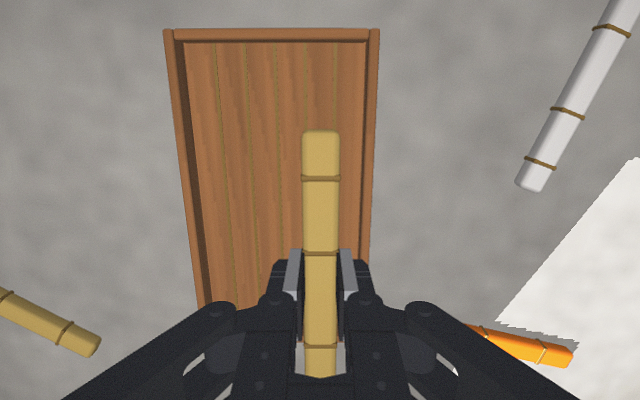

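```bash
python3 - <<'E'
from h import *
c=bot.get_calibration("wrist")
w=pix2w(c,[[164,30],[380,29],[197,300],[369,261]],.02);print(w)
for a,b in((0,1),(2,0),(3,1)):
  d=w[b]-w[a];print(np.degrees(np.arctan2(d[1],d[0])),np.linalg.norm(d))
print(bot.get_obs()["eef_pos"])
e=.5*(w[0]+w[1]); 
for y in(6,6.7,7.5):
  t=np.radians(y);print(y,e[:2]+.105*np.array([-np.sin(t),np.cos(t)]))
E
```

```text
[[ 0.52087974 -0.45092057  0.02      ]
 [ 0.40398051 -0.46526664  0.02      ]
 [ 0.50112765 -0.28027148  0.02      ]
 [ 0.38676202 -0.32515297  0.02      ]]
-173.00354868101994 0.11777622106975251
-83.3975787094765 0.17178840694125708
-82.99407737838293 0.14116768669529625
[ 0.42402429 -0.35278491  0.08260889]
6 [ 0.45145464 -0.3536688 ]
6.7 [ 0.4501797  -0.35381068]
7.5 [ 0.44872487 -0.35399189]
```

```bash
python3 -m inch '[[3,-1.6,30,0.003,0],[3,-2,55,0.003,0],[3,-2,68,0.003,0],[3,-2,72,0.003,0],[3,-2,72,0.003,0],[3,-2,72,0.003,0.26],[3,-2,72,0.003,0.26],[3,-2,72,0.003,0.26]]';python3 -m inch '[[0,0,0,0,0.26],[0,0,-20,0,0.26],[0,0,-60,0,0.26],[0,0,-100,0,0.4],[0,0,-100,0,0.4]]'
python3 - <<'E'
from h import *
c=bot.get_calibration("wrist");p,d=bot.camera("wrist");cv2.imwrite("pics/w3.png",p)
print(rel(.6443,-.2404,.15,np.radians(-115.4)))
E
```

```text
time_s: 4.85
eef_pos: [0.4265, -0.3558, 0.0109]
ee_rot: [2.344, -2.091, 0.002]
ft_force: [0.5, -0.4, 0.3]
opening: 0.263
time_s: 5.35
eef_pos: [0.4294, -0.3587, 0.1174]
ee_rot: [2.344, -2.091, 0.018]
ft_force: [1.1, -1.7, -0.3]
opening: 0.402
(array([ -91.7, -228.1,  -35. ]), np.float64(-1.0137466584631296))
```

View pics/w3.png

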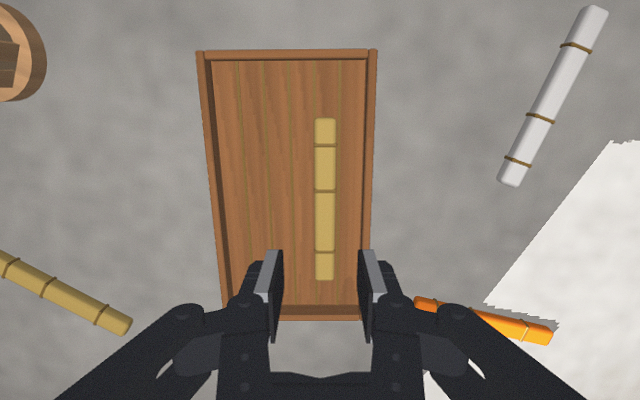

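```bash
python3 - <<'E'
from h import *
c=bot.get_calibration("top")
f=lambda l:(np.array(l,float)+.5)/3.75-.5+[330,120]
print(pix2w(c,f([[525,30]]),.15),pix2w(c,f([[460,98]]),.01),pix2w(c,f([[208,128]]),.012))
print(rel(.6443,-.2404,.13,np.radians(-115.4)))
E
```

```text
[[ 0.66655979 -0.42790871  0.15      ]] [[ 0.67083527 -0.4358465   0.01      ]] [[ 0.64340996 -0.23962538  0.012     ]]
(array([ -91.9, -228. ,  -15. ]), np.float64(-1.0137466584631296))
```

```bash
python3 -m inch '[[-12,-28,-15,-0.14,0.4],[-24,-57,-15,-0.28,0.4],[-36,-86,-15,-0.42,0.4],[-48,-114,-15,-0.56,0.4],[-60,-143,-15,-0.7,0.4],[-72,-171,-15,-0.84,0.4],[-84,-200,-15,-0.98,0.4],[-92,-228,-15,-1.014,0.4]]';python3 -m inch '[[0,0,0,0,0.4],[0,0,0,0,0.4]]'
python3 - <<'E'
from h import *
c=bot.get_calibration("wrist");p,d=bot.camera("wrist");cv2.imwrite("pics/w4.png",p)
print(c["xyz"],rel(.6443,-.2404,.002,np.radians(-115.4)))
E
```

```text
time_s: 6.2
eef_pos: [0.6426, -0.2368, 0.1234]
ee_rot: [-3.066, 0.681, 0.004]
ft_force: [0.2, -1.4, -0.2]
opening: 0.4
time_s: 6.4
eef_pos: [0.6418, -0.2375, 0.1234]
ee_rot: [-3.065, 0.689, 0.004]
ft_force: [-0.6, 0.2, -0.2]
opening: 0.401
[ 0.71421627 -0.27184947  0.26534803] (array([  4. ,   0.8, 121.7]), np.float64(-6.703914913330777e-05))
```

View pics/w4.png

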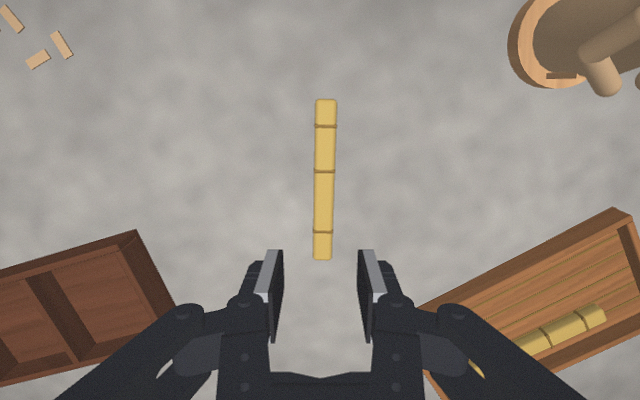

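```bash
python3 - <<'E'
from h import *
c=bot.get_calibration("wrist")
w=pix2w(c,[[326,99],[321.5,260]],.012);a=np.arctan2(*(w[0]-w[1])[1::-1]);print(w, np.degrees(a))
print(rel(*w[:2].mean(0)[:2],.002,a+np.pi/2))
print(pix2w(c,[[135,231]],.03))
E
```

```text
[[ 0.7023752  -0.27200542  0.012     ]
 [ 0.58755328 -0.21415852  0.012     ]] -26.738808407785484
(array([  5.7,   2.9, 121.7]), np.float64(0.023299575620105983))
[[ 0.67861291 -0.1017725   0.03      ]]
```

```bash
python3 -m inch '[[5.7,2.9,45,0.023,0.4],[5.7,2.9,90,0.023,0.4],[5.7,2.9,110,0.023,0.4],[5.7,2.9,122,0.023,0.4],[5.7,2.9,122,0.023,0.4],[5.7,2.9,122,0.023,0],[5.7,2.9,122,0.023,0],[5.7,2.9,122,0.023,0]]'; python3 -m inch '[[0,0,0,0,0],[0,0,0,0,0],[0,0,-20,0,0],[0,0,-60,0,0],[0,0,-80,0,0],[0,0,-80,0,0]]'
python3 - <<'E'
from h import *
t=np.radians(6.8)
q=np.array([.451,-.353])+.026*np.array([np.cos(t),np.sin(t)]);print(q)
print(rel(*q,.09,t))
E
```

```text
time_s: 7.25
eef_pos: [0.647, -0.244, 0.0049]
ee_rot: [3.056, -0.726, 0.004]
ft_force: [-1.1, -0.8, 4.0]
opening: 0.158
time_s: 7.85
eef_pos: [0.6491, -0.2445, 0.0886]
ee_rot: [3.055, -0.725, 0.012]
ft_force: [0.7, -0.7, 1.0]
opening: 0.158
[ 0.4768171 -0.3499215]
(array([-106.5,  171.6,   -2.3]), np.float64(0.9860521756913792))
```

```bash
python3 -m inch '[[-15,25,-2,0.14,0],[-30,50,-2,0.28,0],[-45,75,-2,0.42,0],[-60,100,-2,0.56,0],[-75,125,-2,0.7,0],[-90,148,-2,0.84,0],[-106.5,171.6,-2,0.986,0],[-106.5,171.6,-2,0.986,0]]';python3 -m inch '[[0,0,0,0,0],[0,0,0,0,0]]'
python3 - <<'E'
from h import *
c=bot.get_calibration("wrist");p,d=bot.camera("wrist");cv2.imwrite("pics/w5.png",p)
print(rel(.4768,-.3499,.01,np.radians(6.8)))
E
```

```text
time_s: 8.65
eef_pos: [0.4706, -0.3497, 0.0837]
ee_rot: [2.341, -2.094, -0.004]
ft_force: [0.4, 0.2, 0.1]
opening: 0.16
time_s: 8.85
eef_pos: [0.4742, -0.3481, 0.0847]
ee_rot: [-2.351, 2.083, 0.001]
ft_force: [-0.4, 0.1, -0.3]
opening: 0.163
(array([ 2.1, -2.1, 74.9]), np.float64(0.0020133407775970724))
```

View pics/w5.png

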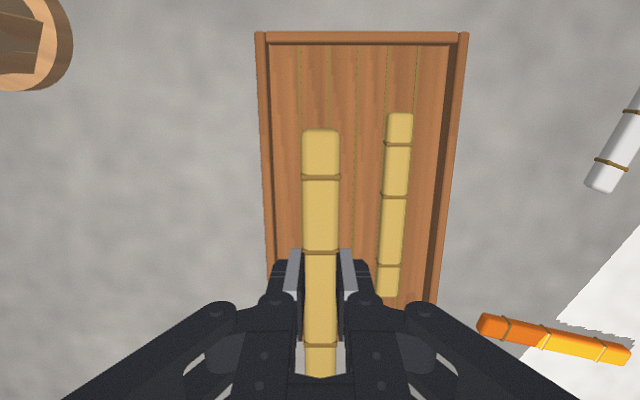

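```bash
python3 -m inch '[[1,-1,30,0.002,0],[2,-1,55,0.002,0],[2,-1,70,0.002,0],[2,-1,74,0.002,0],[2,-1,74,0.002,0],[2,-1,74,0.002,0.26],[2,-1,74,0.002,0.26],[2,-1,74,0.002,0.26]]';python3 -m inch '[[0,0,0,0,0.26],[0,0,-20,0,0.26],[0,0,-60,0,0.26],[0,0,-110,0,0.4],[0,0,-110,0,0.4]]'
python3 - <<'E'
from h import *
c=bot.get_calibration("wrist");p,d=bot.camera("wrist");cv2.imwrite("pics/w6.png",p)
E
```

```text
time_s: 9.7
eef_pos: [0.4756, -0.3509, 0.0119]
ee_rot: [-2.347, 2.088, -0.002]
ft_force: [0.7, 0.0, 0.6]
opening: 0.258
time_s: 10.2
eef_pos: [0.4791, -0.3541, 0.1302]
ee_rot: [-2.347, 2.088, -0.021]
ft_force: [1.1, -1.1, 0.4]
opening: 0.397
```

View pics/w6.png

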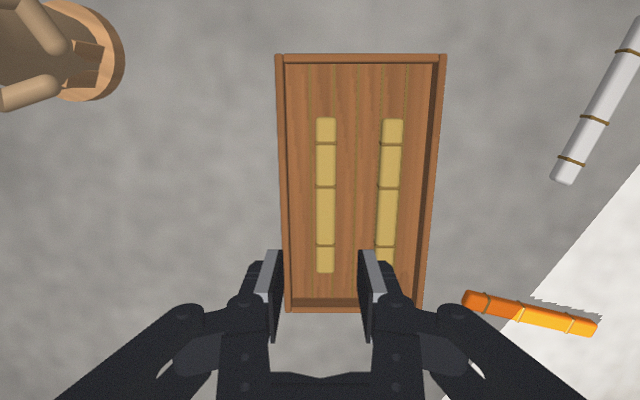

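```bash
python3 - <<'E'
from h import *
c=bot.get_calibration("top")
B=lambda l:(np.array(l,float)+.5)/3.75-.5+[130,120]
print(pix2w(c,B([[463,405],[627,398],[358,507]]),.05))
print(rel(.42,.055,.17,np.radians(-90)))
E
```

```text
[[0.42623323 0.11807929 0.05      ]
 [0.43178414 0.00463283 0.05      ]
 [0.35544713 0.1876074  0.05      ]]
(array([-411.7,    9.8,  -46.2]), np.float64(-1.4541970478258146))
```

```bash
python3 -m inch '[[-40,0,-30,-0.14,0.4],[-85,0,-46,-0.28,0.6],[-130,2,-46,-0.42,0.8],[-175,4,-46,-0.56,0.8],[-220,6,-46,-0.7,0.8],[-265,8,-46,-0.84,0.8],[-310,9,-46,-0.98,0.8],[-355,10,-46,-1.12,0.8]]'
python3 - <<'E'
from h import *
print(rel(.42,.055,.17,np.radians(-90)))
E
```

```text
time_s: 11.05
eef_pos: [0.4228, 0.0025, 0.1663]
ee_rot: [-3.099, 0.514, 0.002]
ft_force: [1.2, 0.3, 0.1]
opening: 0.807
(array([-19.6, -48.8,  -3.7]), np.float64(-0.32886611902131624))
```

```bash
python3 -m inch '[[-10,-25,-3,-0.14,0.8],[-19.6,-49,-3,-0.28,0.8],[-19.6,-49,-3,-0.329,0.8],[-19.6,-49,-3,-0.329,0.8],[-19.6,-49,-3,-0.329,0.8]]'
python3 - <<'E'
from h import *
c=bot.get_calibration("wrist");p,d=bot.camera("wrist");cv2.imwrite("pics/w7.png",p);np.save("pics/w7.npy",d)
C=cloud(c,d); np.save("pics/C7.npy",C)
print(w2pix(c,[[.426,.118,.05],[.432,.005,.05]]))
for x,y in((.426,.118),(.432,.005)):
  m=(np.hypot(C[...,0]-x,C[...,1]-y)<.04)
  for lo,hi in((.034,.046),(.062,.08)):
    Y=C[m&(C[...,2]>lo)&(C[...,2]<hi)];print(len(Y),Y.mean(0),Y.min(0),Y.max(0))
E
```

```text
time_s: 11.55
eef_pos: [0.4211, 0.0534, 0.1695]
ee_rot: [3.141, -0.011, -0.002]
ft_force: [0.4, 0.0, 0.4]
opening: 0.799
[[238.79049052 184.17220004]
 [381.6628038  175.89444236]]
297 [0.43452954 0.1082383  0.04205801] [0.40326751 0.09668788 0.03400752] [0.44582183 0.13871863 0.04599425]
347 [0.42552037 0.117312   0.06770748] [0.41726767 0.11043432 0.06219732] [0.43219362 0.12611167 0.07107465]
262 [0.43710706 0.01479925 0.04186162] [ 0.41076604 -0.01670691  0.03404362] [0.45235868 0.02614948 0.04599195]
354 [0.43280069 0.00455639 0.06767776] [ 0.42393501 -0.00415098  0.06200372] [0.43933457 0.01170339 0.07186356]
```

View pics/w7.png

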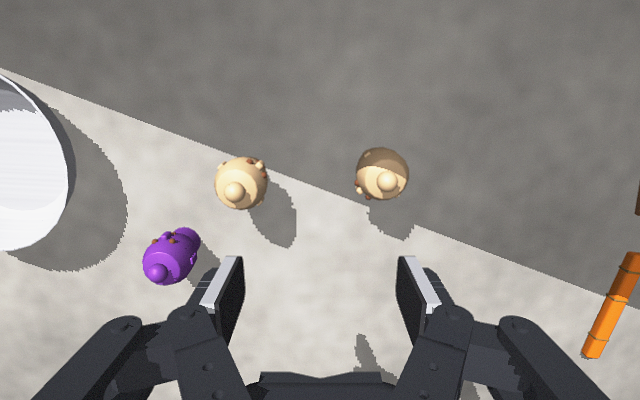

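```bash
python3 - <<'E'
from h import *
p=cv2.imread("pics/w7.png")
a=cv2.resize(p[145:220,205:280],None,fx=5,fy=5,interpolation=cv2.INTER_CUBIC);b=cv2.resize(p[135:210,345:420],None,fx=5,fy=5,interpolation=cv2.INTER_CUBIC)
cv2.imwrite("pics/w7c.png",np.hstack([a,np.clip(b*1.5,0,255).astype('uint8')]))
E
```

```text
(no output)
```

View pics/w7c.png

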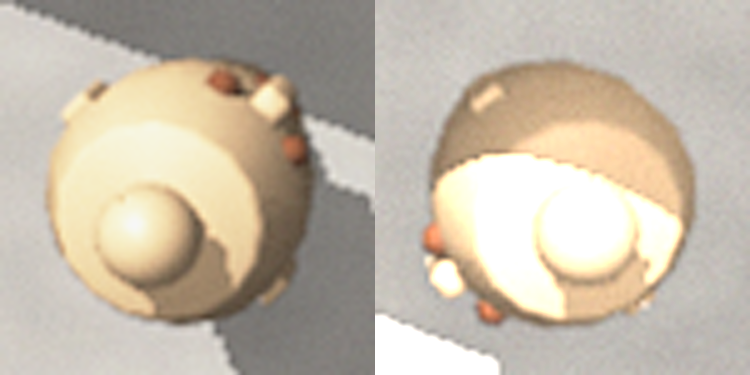

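```bash
python3 - <<'E'
from h import *
print(rel(.432,.0045,.019,np.radians(-7)))
E
python3 -m inch '[[5,10,0,-0.14,0.85],[10,20,0,-0.28,0.85],[11,30,0,-0.42,0.85],[11,40,0,-0.56,0.85],[11,49,0,-0.7,0.85],[11,49,0,-0.84,0.85],[11,49,0,-0.98,0.85],[11,49,0,-1.12,0.85]]'
python3 -m inch '[[0,0,0,-0.14,0.85],[0,0,0,-0.28,0.85],[0,0,0,-0.33,0.85],[0,0,0,-0.33,0.85],[0,0,0,-0.33,0.85]]'
python3 - <<'E'
from h import *
print(rel(.432,.0045,.019,np.radians(-7)))
E
```

```text
(array([ 11.3,  48.6, 150.7]), np.float64(-1.4561068477162))
time_s: 12.4
eef_pos: [0.4321, 0.0036, 0.17]
ee_rot: [-2.664, -1.665, 0.001]
ft_force: [-0.1, -0.2, -0.7]
opening: 0.851
time_s: 12.9
eef_pos: [0.4321, 0.004, 0.1701]
ee_rot: [-2.36, -2.073, 0.0]
ft_force: [0.7, -0.4, 0.7]
opening: 0.849
(array([ 5.000e-01, -1.000e-01,  1.511e+02]), np.float64(-0.007328960860510936))
```

```bash
python3 -m inch '[[0,0,45,0,0.85],[0,0,90,0,0.85],[0,0,130,0,0.85],[0,0,151,0,0.85],[0,0,151,0,0.85],[0,0,151,0,0],[0,0,151,0,0],[0,0,151,0,0]]';python3 -m inch '[[0,0,0,0,0],[0,0,0,0,0],[0,0,0,0,0]]'
python3 - <<'E'
from h import *
c=bot.get_calibration("wrist");p,d=bot.camera("wrist");cv2.imwrite("pics/w8.png",p)
E
```

```text
time_s: 13.7
eef_pos: [0.4338, 0.0043, 0.0215]
ee_rot: [2.356, 2.075, 0.003]
ft_force: [-2.7, -0.1, 5.6]
opening: 0.465
time_s: 14.0
eef_pos: [0.4338, 0.0043, 0.0215]
ee_rot: [2.355, 2.075, 0.003]
ft_force: [-4.0, -0.2, 4.7]
opening: 0.462
```

View pics/w8.png

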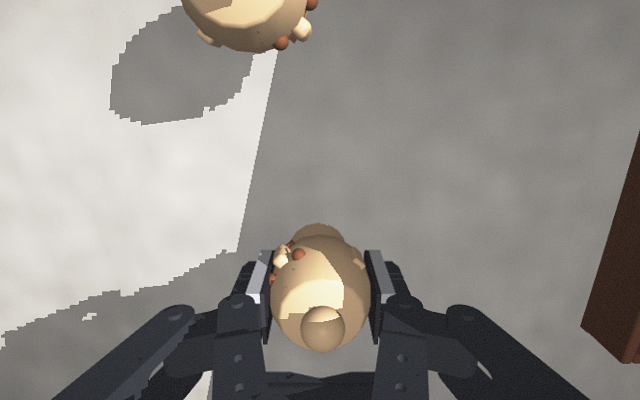

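```bash
python3 -m inch '[[0,0,-30,0,0],[0,0,-80,0,0],[0,0,-120,0,0],[0,0,-120,0,0]]'
python3 - <<'E'
from h import *
print(rel(.6313,-.028,.14,np.radians(-7.8)))
E
```

```text
time_s: 14.45
eef_pos: [0.4374, 0.004, 0.1479]
ee_rot: [2.349, 2.07, 0.015]
ft_force: [0.2, -0.5, 1.0]
opening: 0.463
(array([ -7.3, 196.2,  10.7]), np.float64(0.00982994164610873))
```

```bash
python3 -m inch '[[-2,40,5,0.01,0],[-4,85,10,0.01,0],[-6,130,10,0.01,0],[-7,170,10,0.01,0],[-7,196,10,0.01,0],[-7,196,10,0.01,0],[-7,196,10,0.01,0]]'
python3 - <<'E'
from h import *
c=bot.get_calibration("wrist");p,d=bot.camera("wrist");cv2.imwrite("pics/w9.png",p)
print(rel(.6313,-.028,.0275,np.radians(-7.8)))
E
```

```text
time_s: 15.15
eef_pos: [0.6259, -0.0271, 0.1293]
ee_rot: [-2.367, -2.065, 0.0]
ft_force: [-0.0, 1.1, -0.8]
opening: 0.46
(array([ -0.2,   6.1, 101.9]), np.float64(-5.626935502567321e-05))
```

View pics/w9.png

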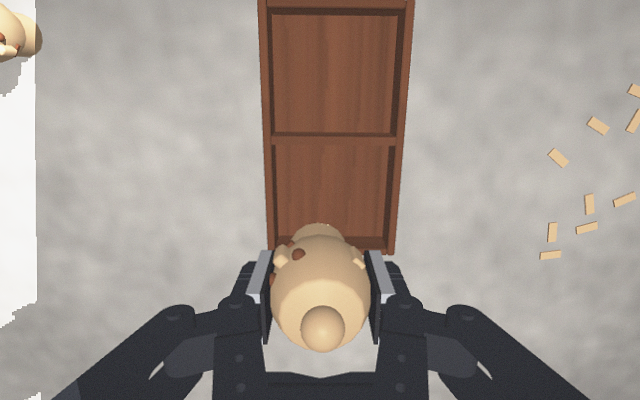

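```bash
python3 - <<'E'
from h import *
np.set_printoptions(precision=4,suppress=True)
c=bot.get_calibration("wrist")
w=pix2w(c,[[268,251],[393,253.5],[258,4],[414,3],[271,135],[402,138]],.03);print(w)
for a,b in((0,1),(0,2),(1,3),(4,5)):
  d=w[b]-w[a];print(np.degrees(np.arctan2(d[1],d[0])),np.linalg.norm(d))
print("ctr",w[4:].mean(0),w[:4].mean(0))
E
```

```text
[[ 0.5783 -0.0637  0.03  ]
 [ 0.6749 -0.0791  0.03  ]
 [ 0.6032  0.1066  0.03  ]
 [ 0.7005  0.094   0.03  ]
 [ 0.5968  0.0246  0.03  ]
 [ 0.6875  0.0102  0.03  ]]
-9.031289777491558 0.09788759955023073
81.66844143948285 0.17217830994293884
81.59199740461419 0.1749610065448197
-9.055822281189846 0.09183618513264297
ctr [0.6421 0.0174 0.03  ] [0.6392 0.0144 0.03  ]
```

```bash
python3 -m inch '[[0,6.5,20,-0.007,0],[0,6.5,60,-0.007,0],[0,6.5,80,-0.007,0],[0,6.5,80,-0.007,0]]'
python3 - <<'E'
from h import *
print(bot.get_obs()["eef_pos"],rel(.632,-.028,.0275,np.radians(-8)))
E
```

```text
time_s: 15.6
eef_pos: [0.6281, -0.0273, 0.0456]
ee_rot: [-2.356, -2.07, 0.007]
ft_force: [-1.1, -0.9, -1.4]
opening: 0.462
[ 0.62810559 -0.02734159  0.04555155] (array([-0.2,  4.1, 18. ]), np.float64(0.010708443716516136))
```

```bash
python3 -m inch '[[0,3,8,0,0],[0,3,14,0,0],[0,3,17,0,0],[0,3,17,0,0],[0,3,17,0,0]]'
```

```text
time_s: 16.1
eef_pos: [0.6356, -0.0284, 0.0329]
ee_rot: [2.36, 2.073, 0.001]
ft_force: [0.8, 0.1, -0.8]
opening: 0.467
```

```bash
python3 -m inch '[[0,0,0,0,0],[0,-1,2,0,0],[0,-2,4,0,0],[0,-2,4,0,0],[0,-2,4,0,0]]'
```

```text
time_s: 16.6
eef_pos: [0.6331, -0.0281, 0.0281]
ee_rot: [-2.36, -2.073, 0.0]
ft_force: [0.2, -0.1, -1.3]
opening: 0.461
```

```bash
python3 -m inch '[[0,0,0.8,0,0],[0,0,0.8,0,0.6],[0,0,0.8,0,0.6],[0,0,0.8,0,0.6],[0,0,0,0,0.6],[0,0,-20,0,0.6],[0,0,-60,0,0.6],[0,0,-110,0,0.8]]';python3 -m inch '[[0,0,-30,0,0.85],[0,0,-30,0,0.85]]'
python3 - <<'E'
from h import *
c=bot.get_calibration("wrist");p,d=bot.camera("wrist");cv2.imwrite("pics/w10.png",p)
print(rel(.425,.1175,.17,np.radians(0)))
E
```

```text
time_s: 17.4
eef_pos: [0.6311, -0.0279, 0.1367]
ee_rot: [-2.357, -2.071, 0.006]
ft_force: [1.4, -0.5, 0.8]
opening: 0.752
time_s: 17.6
eef_pos: [0.637, -0.0285, 0.1757]
ee_rot: [2.354, 2.068, 0.012]
ft_force: [0.0, 0.3, 0.7]
opening: 0.849
(array([ 117.6, -227.4,    0.7]), np.float64(-0.12898411308153523))
```

View pics/w10.png

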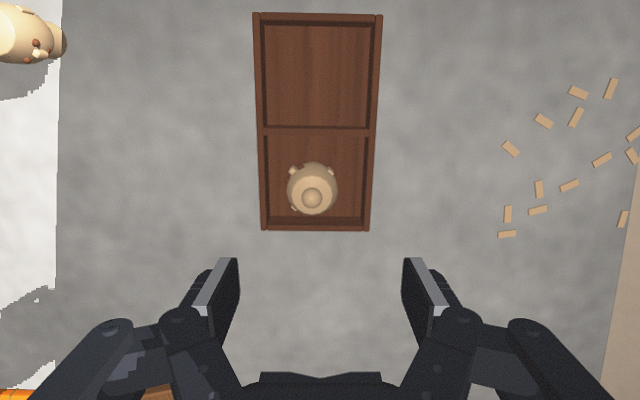

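Head placed upright in the near bay. Now the other fig-wood head; the purple one stays left.

```bash
python3 -m inch '[[22,-42,0,-0.1,0.85],[44,-85,0,-0.129,0.85],[66,-128,0,-0.129,0.85],[88,-171,0,-0.129,0.85],[110,-214,0,-0.129,0.85],[117,-227,0,-0.129,0.85],[117,-227,0,-0.129,0.85],[117,-227,0,-0.129,0.85]]'
python3 - <<'E'
from h import *
c=bot.get_calibration("wrist");p,d=bot.camera("wrist");cv2.imwrite("pics/w11.png",p)
C=cloud(c,d);m=(np.hypot(C[...,0]-.425,C[...,1]-.1175)<.04)
for lo,hi in((.034,.046),(.062,.08)):
    Y=C[m&(C[...,2]>lo)&(C[...,2]<hi)];print(len(Y),Y.mean(0),Y.min(0),Y.max(0))
print(rel(.425,.1175,.019,np.radians(0)))
E
```

```text
time_s: 18.45
eef_pos: [0.4233, 0.1169, 0.1677]
ee_rot: [2.221, 2.222, -0.001]
ft_force: [0.5, 0.0, -0.9]
opening: 0.85
244 [0.42669358 0.1273488  0.04187384] [0.40302613 0.09775246 0.03408855] [0.44433595 0.14016343 0.04599745]
340 [0.42323983 0.12061823 0.06768373] [0.41559325 0.11175838 0.06216007] [0.43065617 0.12695642 0.0714475 ]
(array([  0.9,   1.3, 148.9]), np.float64(-0.0002132184423331296))
```

View pics/w11.png

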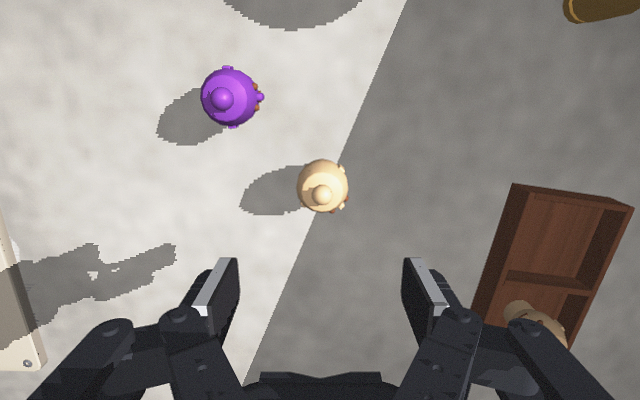

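```bash
python3 -m inch '[[2,0,45,0,0.85],[2,0,90,0,0.85],[2,0,130,0,0.85],[2,0,149,0,0.85],[2,0,149,0,0.85],[2,0,149,0,0],[2,0,149,0,0],[2,0,149,0,0]]';python3 -m inch '[[0,0,0,0,0],[0,0,0,0,0],[0,0,0,0,0],[0,0,-30,0,0],[0,0,-80,0,0],[0,0,-120,0,0],[0,0,-120,0,0]]'
python3 - <<'E'
from h import *
print(rel(.6445,.058,.14,np.radians(-8)))
E
```

```text
time_s: 19.3
eef_pos: [0.425, 0.1192, 0.0214]
ee_rot: [2.22, 2.22, 0.004]
ft_force: [-1.1, -0.4, 2.4]
opening: 0.466
time_s: 20.0
eef_pos: [0.4281, 0.12, 0.1473]
ee_rot: [2.216, 2.216, 0.017]
ft_force: [0.8, 0.1, -0.7]
opening: 0.467
(array([-62. , 216.3,  10.1]), np.float64(0.13977068787788705))
```

```bash
python3 -m inch '[[-12,40,5,0.1,0],[-24,84,5,0.14,0],[-36,128,5,0.14,0],[-48,172,5,0.14,0],[-62,210,5,0.14,0],[-62,216,5,0.14,0],[-62,216,5,0.14,0],[-62,216,5,0.14,0]]'
python3 -m inch '[[0,0,30,0,0],[0,0,70,0,0],[0,0,70,0,0],[0,0,70,0,0]]'
python3 - <<'E'
from h import *
c=bot.get_calibration("wrist");p,d=bot.camera("wrist");cv2.imwrite("pics/w12.png",p)
print(bot.get_obs()["eef_pos"],rel(.6445,.058,.0275,np.radians(-8)))
E
```

```text
time_s: 20.8
eef_pos: [0.6385, 0.0575, 0.1341]
ee_rot: [-2.371, -2.061, 0.001]
ft_force: [0.3, -0.2, -0.9]
opening: 0.465
time_s: 21.2
eef_pos: [0.6376, 0.0577, 0.0643]
ee_rot: [-2.369, -2.06, 0.003]
ft_force: [-0.4, 0.3, 0.3]
opening: 0.464
[0.63933349 0.05756839 0.0661745 ] (array([ 1.1,  5. , 38.7]), np.float64(0.00020214714329203076))
```

View pics/w12.png

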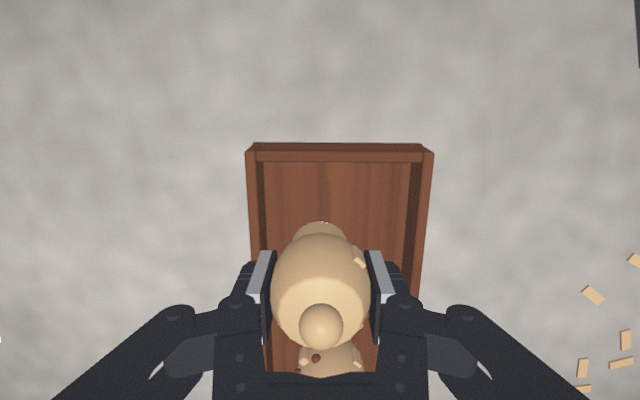

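```bash
python3 -m inch '[[1,4,15,0,0],[1,4,28,0,0],[1,4,36,0,0],[1,4,36,0,0],[1,4,36,0,0],[1,4,36,0,0]]'
```

```text
time_s: 21.85
eef_pos: [0.6431, 0.0575, 0.0278]
ee_rot: [-2.371, -2.06, 0.001]
ft_force: [0.0, 0.0, 0.1]
opening: 0.459
```

```bash
python3 -m inch '[[0,0,0.5,0,0],[0,0,0.5,0,0.6],[0,0,0.5,0,0.6],[0,0,0.5,0,0.6],[0,0,0,0,0.6],[0,0,-20,0,0.6],[0,0,-60,0,0.6],[0,0,-110,0,0.8]]';python3 -m inch '[[0,0,-30,0,0.7],[0,0,-30,0,0.7]]'
python3 - <<'E'
from h import *
c=bot.get_calibration("wrist");p,d=bot.camera("wrist");cv2.imwrite("pics/w13.png",p)
p,d=bot.camera("top");cv2.imwrite("pics/t13.png",cv2.resize(p[100:280,120:340],None,fx=3.5,fy=3.3))
c=bot.get_calibration("top");C=cloud(c,d)
X=C[140:170,190:220].reshape(-1,3);Y=X[X[:,2]>.01]
for lo,hi in((.01,.046),(.046,.065),(.065,.1)):
  Z=Y[(Y[:,2]>lo)&(Y[:,2]<hi)];print(len(Z),Z.mean(0),Z.min(0),Z.max(0))
print(pix2w(c,[[209,157]],.0))
E
```

```text
time_s: 22.65
eef_pos: [0.6411, 0.0575, 0.1366]
ee_rot: [-2.369, -2.058, 0.007]
ft_force: [0.6, -0.4, -0.6]
opening: 0.759
time_s: 22.85
eef_pos: [0.647, 0.0576, 0.1759]
ee_rot: [2.366, 2.056, 0.013]
ft_force: [1.2, -0.7, 0.5]
opening: 0.7<stdin>:7: RuntimeWarning: Mean of empty slice.
  ret = um.true_divide(
Traceback (most recent call last):
ValueError: zero-size array to reduction operation minimum which has no identity
```

View pics/w13.png

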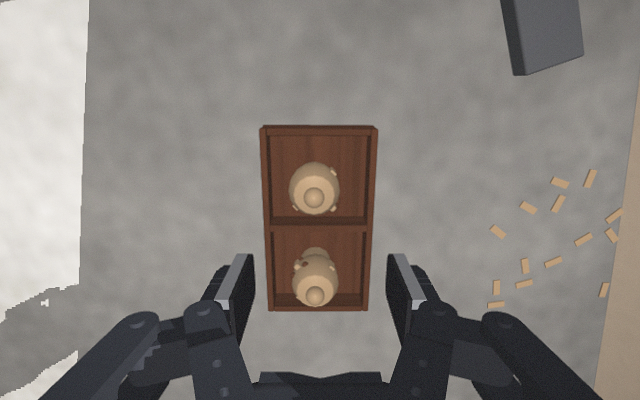

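View pics/t13.png

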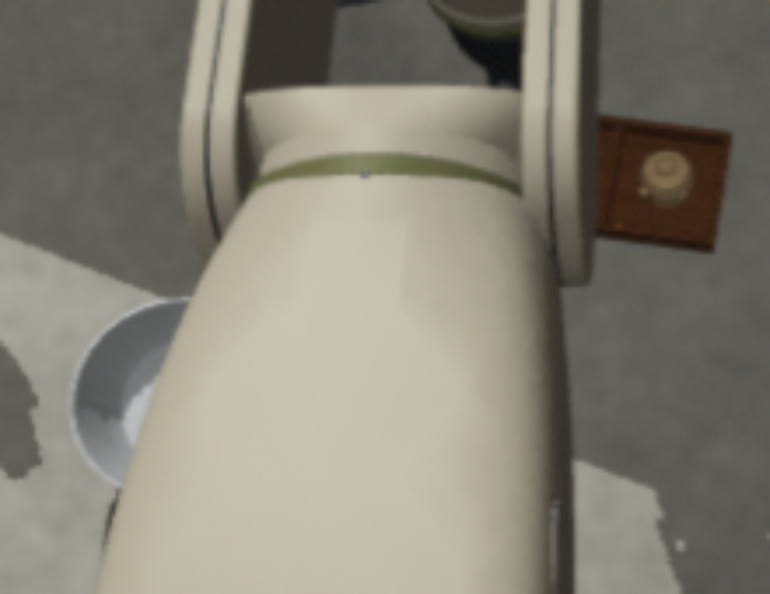

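```bash
python3 - <<'E'
from h import *
c=bot.get_calibration("top");C=cloud(c,np.load("pics/top0.npy"))
X=C[140:170,190:220].reshape(-1,3)
for lo,hi in((.013,.046),(.046,.065),(.065,.1)):
  Z=X[(X[:,2]>lo)&(X[:,2]<hi)];print(len(Z),Z.mean(0),Z.min(0),Z.max(0))
B=lambda l:(np.array(l,float)+.5)/3.75-.5+[130,120]
print(pix2w(c,B([[294,137]]),.01),pix2w(c,B([[261,102]]),.08))
print(rel(.625,.27,.2,np.radians(0)))
E
```

```text
61 [0.6267204  0.2582666  0.03121546] [0.61963278 0.24784954 0.01486992] [0.64783137 0.27758113 0.04597182]
80 [0.63231375 0.25981503 0.05522945] [0.62081572 0.24792858 0.04611623] [0.6512118  0.27666774 0.06496669]
30 [0.63530878 0.26237525 0.07191282] [0.62824163 0.255973   0.0650386 ] [0.64585572 0.27170115 0.08307985]
[[0.63404415 0.26053209 0.01      ]] [[0.6359761  0.26435508 0.08      ]]
(array([207.7, -48.3, -30.6]), np.float64(-0.1399933736567589))
```

```bash
python3 -m inch '[[40,-7,-5,-0.1,0.7],[85,-14,-5,-0.14,0.7],[130,-20,-5,-0.14,0.7],[170,-30,-5,-0.14,0.7],[202,-38,-5,-0.14,0.7],[202,-38,-5,-0.14,0.7],[202,-38,-5,-0.14,0.7]]'
python3 - <<'E'
from h import *
c=bot.get_calibration("wrist");p,d=bot.camera("wrist");cv2.imwrite("pics/w14.png",p)
C=cloud(c,d);m=(np.hypot(C[...,0]-.635,C[...,1]-.263)<.04)
for lo,hi in((.005,.01),(.013,.046),(.046,.07),(.07,.09)):
    Y=C[m&(C[...,2]>lo)&(C[...,2]<hi)];print(len(Y),Y.mean(0),Y.min(0),Y.max(0))
print(bot.get_obs()["eef_pos"],rel(.635,.263,.011,np.radians(0)))
E
```

```text
time_s: 23.65
eef_pos: [0.6324, 0.2633, 0.1706]
ee_rot: [-2.218, -2.223, 0.006]
ft_force: [-0.0, 0.4, -1.2]
opening: 0.7
17 [0.63297643 0.27813392 0.00658197] [0.62259144 0.2741609  0.00544036] [0.6435134  0.27992073 0.00852964]
326 [0.63438897 0.27686338 0.03129176] [0.61846289 0.24948468 0.01328961] [0.65161121 0.28101262 0.04596274]
993 [0.63469648 0.26942709 0.05682153] [0.61884188 0.24799663 0.04601164] [0.65115037 0.28037085 0.06995537]
249 [0.63483211 0.26562772 0.07533244] [0.62814386 0.25770609 0.07000701] [0.64153021 0.27071836 0.08161138]
[0.63286377 0.26234046 0.17108668] (array([  0.9,   2.6, 160.1]), np.float64(0.0005107447097414397))
```

View pics/w14.png

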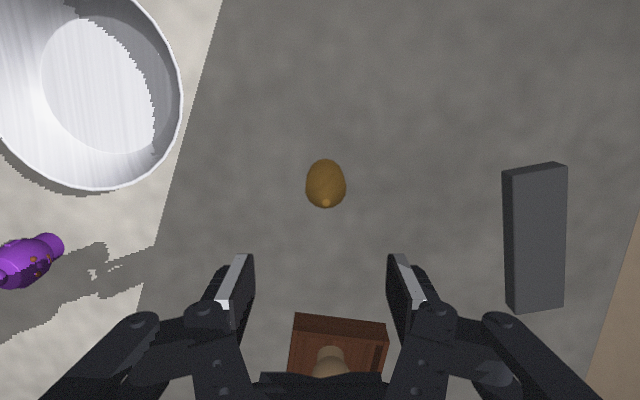

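```bash
python3 -m inch '[[1.6,2.4,45,0,0.7],[1.6,2.4,90,0,0.7],[1.6,2.4,130,0,0.7],[1.6,2.4,152,0,0.7],[1.6,2.4,152,0,0.7],[1.6,2.4,152,0,0],[1.6,2.4,152,0,0],[1.6,2.4,152,0,0]]';python3 -m inch '[[0,0,0,0,0],[0,0,0,0,0],[0,0,0,0,0],[0,0,-20,0,0],[0,0,-50,0,0],[0,0,-90,0,0],[0,0,-120,0,0],[0,0,-120,0,0]]'
python3 - <<'E'
from h import *
c=bot.get_calibration("wrist");p,d=bot.camera("wrist");cv2.imwrite("pics/w15.png",p)
print(rel(.445,.341,.14))
E
```

```text
time_s: 24.5
eef_pos: [0.638, 0.2646, 0.0239]
ee_rot: [2.221, 2.22, 0.005]
ft_force: [-1.9, -1.5, 3.1]
opening: 0.376
time_s: 25.3
eef_pos: [0.6396, 0.2658, 0.1484]
ee_rot: [2.218, 2.218, 0.015]
ft_force: [2.9, 0.6, -2.7]
opening: 0.375
(array([  75.7, -193.2,    3.8]), None)
```

View pics/w15.png

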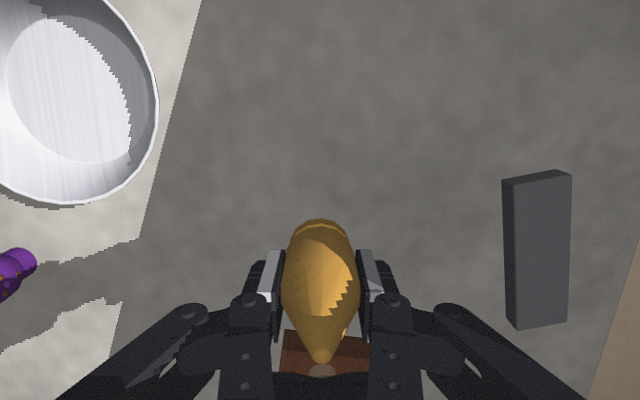

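```bash
python3 -m inch '[[16,-40,0,0,0],[32,-80,0,0,0],[48,-120,0,0,0],[64,-160,0,0,0],[75,-190,0,0,0],[75,-193,0,0,0],[75,-193,0,0,0],[75,-193,0,0,0]]'
python3 - <<'E'
from h import *
c=bot.get_calibration("wrist");p,d=bot.camera("wrist");cv2.imwrite("pics/w16.png",p)
C=cloud(c,d)
m=(np.abs(C[...,2]-.042)<.003)&(np.hypot(C[...,0]-.445,C[...,1]-.341)<.1)&(np.hypot(C[...,0]-.445,C[...,1]-.341)>.07)&(np.indices((400,640))[0]<240)
Y=C[m][:,:2];A=np.c_[2*Y,np.ones(len(Y))];s=np.linalg.lstsq(A,(Y**2).sum(1),rcond=None)[0];print(len(Y),s[:2],np.sqrt(s[2]+s[:2]@s[:2]))
print(bot.get_obs()["eef_pos"],rel(.445,.341,.027))
E
```

```text
time_s: 26.15
eef_pos: [0.4433, 0.3389, 0.1401]
ee_rot: [2.222, 2.221, -0.002]
ft_force: [0.9, -0.8, -4.0]
opening: 0.374
2550 [0.44479666 0.34197359] 0.07904437224284591
[0.44371247 0.33886092 0.14041755] (array([  2.2,   1.4, 113.4]), None)
```

View pics/w16.png

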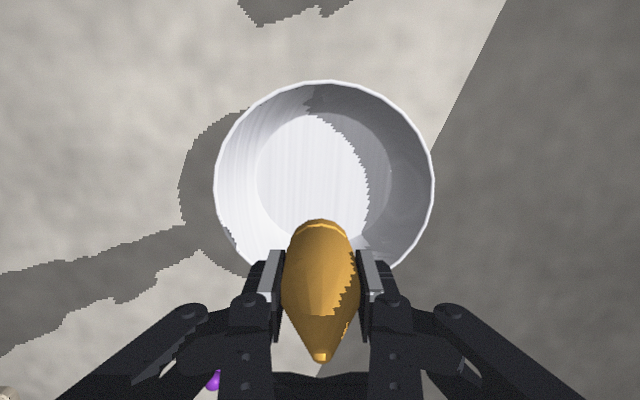

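```bash
python3 -m inch '[[3,1,40,0,0],[3,1,80,0,0],[3,1,105,0,0],[3,1,110,0,0],[3,1,110,0,0],[3,1,110,0,0]]'; python3 -m inch '[[0,0,0,0,0],[0,0,0,0,0]]'
```

```text
time_s: 26.8
eef_pos: [0.4454, 0.3426, 0.0322]
ee_rot: [2.222, 2.22, 0.002]
ft_force: [1.3, -0.1, -4.0]
opening: 0.373
time_s: 27.0
eef_pos: [0.445, 0.3429, 0.0324]
ee_rot: [2.221, 2.221, 0.003]
ft_force: [-0.4, -0.6, -3.7]
opening: 0.374
```

```bash
python3 -m inch '[[0,0,1,0,0],[0,0,2,0,0],[0,0,3,0,0],[0,0,3,0,0],[0,0,3,0,0]]'; python3 -m inch '[[0,0,1,0,0],[0,0,1,0,0],[0,0,1,0,0]]'
```

```text
time_s: 27.5
eef_pos: [0.4441, 0.3425, 0.0282]
ee_rot: [-2.221, -2.221, 0.0]
ft_force: [0.2, 0.6, -4.5]
opening: 0.371
time_s: 27.8
eef_pos: [0.4443, 0.3426, 0.0279]
ee_rot: [-2.221, -2.222, -0.0]
ft_force: [-4.6, -2.0, 6.4]
opening: 0.373
```

Contact: the force has gone from −4 to +6 N. Releasing.

```bash
python3 -m inch '[[0,0,0,0,0.5],[0,0,0,0,0.6],[0,0,0,0,0.65],[0,0,0,0,0.65],[0,0,-20,0,0.65],[0,0,-60,0,0.65],[0,0,-110,0,0.65],[0,0,-150,0,0.65]]';python3 -m inch '[[-40,0,0,0,0.8],[-80,0,0,0,0.8],[-100,0,0,0,0.8],[-100,0,0,0,0.8]]'
python3 - <<'E'
from h import *
for n in("wrist","top","side"):
  p,d=bot.camera(n);cv2.imwrite(f"pics/{n}F.png",p)
E
```

```text
time_s: 28.6
eef_pos: [0.4445, 0.3427, 0.1799]
ee_rot: [2.221, 2.221, 0.002]
ft_force: [0.2, 0.7, 0.7]
opening: 0.646
time_s: 29.0
eef_pos: [0.4445, 0.2404, 0.1774]
ee_rot: [2.224, 2.218, 0.0]
ft_force: [-0.2, 1.2, 0.7]
opening: 0.798
```

View pics/wristF.png

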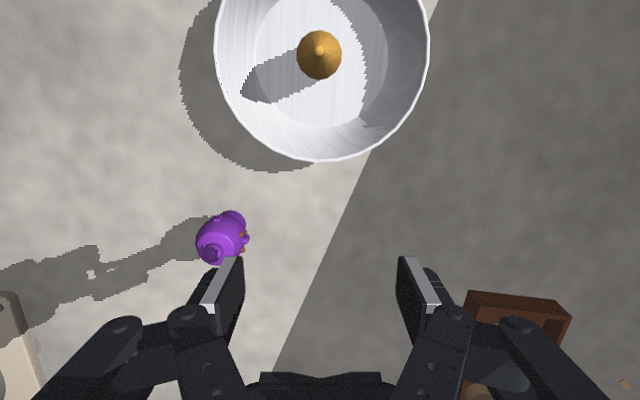

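View pics/topF.png

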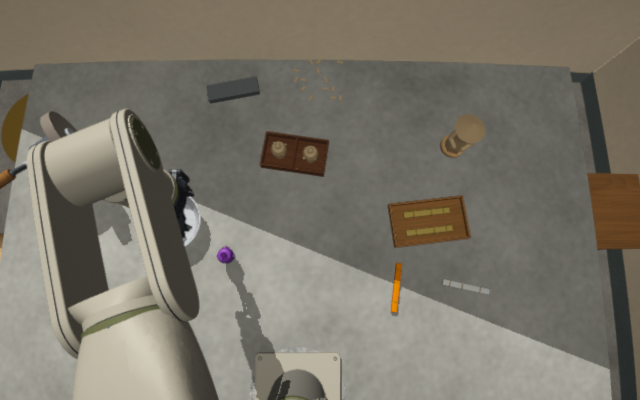

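View pics/sideF.png

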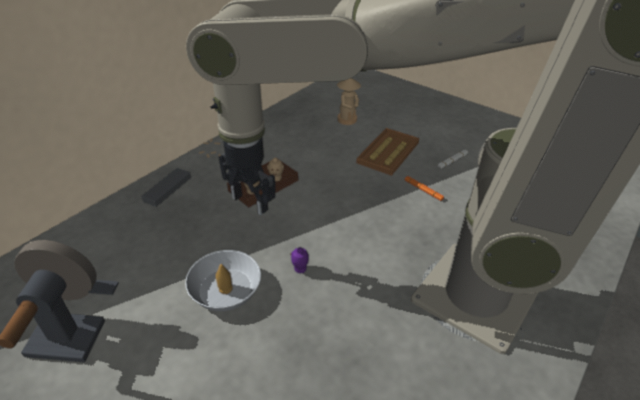

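The final pictures show everything in place. The side view has the bob upright in the bowl at (224,277). The top view has the sticks flat in the tray at (427,212) and (429,231), the heads in separate bays at (278,150) and (310,154), and the farmer unmoved at (461,140). The look-alikes are where they started and the gripper is clear.

```bash
python3 -c "
from station import bot
print(bot.finish_job())"
```

```text
the job is handed in; nothing more can be done
None
```

I put everything in its place in the order asked and handed the job in at about 29 s of the 131 s allowed:
- **Sticks:** both bamboo sticks lie flat and side by side in the tray.
- **Heads:** the two fig-wood heads stand on their necks, one in each bay of the box.
- **Bob:** the brass bob stands point up on the bowl floor, a little off the bowl's centre.

In the last pictures from all three cameras, everything was in place and let go, with the gripper clear. The farmer and the orange, white and purple look-alikes had not moved. The highest force I read was about 7 N.

One reading disagreed: an oblique sighting of a box corner was about 22 mm off in y. I discarded it and used closer views from above the box. The measured tool position also wandered by a few mm from what I commanded, so I corrected for that before the releases where it mattered.

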